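# Wedge the freshly varnished hatch panel up off its front blocks

### The job

The teak hatch panel lying on the varnishing stand must come free of the two blue front blocks before the wet varnish glues it down. Take the green wedge with the orange grip, slide it flat along the bench, straight in under the middle of the panel's front edge (the edge facing the robot), until that edge just lifts, about 6 mm clear of both blocks (the white line on the wedge is then at the edge), and finish while still holding the wedge there. Do not touch the panel with the robot, leave it in its place on the stand, and leave the other things on the bench alone.

Things in the scene. Friction and masses are not known exactly. Their poses are not given: they have to be found in the camera images.
- panel: Loose teak hatch panel, brown with pale stripes and a dark brass-rimmed round inset, 220 (x) x 300 (y) x 14 (z) mm, 0.5 to 0.95 kg. Origin: centre of its underside; x points from its front edge (facing the robot) to its back. It lies level, underside 18 mm above the bench, on two front blocks and a rear bearer, 2 mm in front of a 42 mm high fence that stops it sliding back.
- panel_front (a point): Point on the panel: middle of the lower front edge (110 mm from the panel's origin along its -x). 18 mm above the bench at the start; its rise is the lift. Axes as the panel's.
- front_blocks: Two blue blocks, fixed, that carry the panel's two front corners: each 60 (x) x 50 (y) x 18 (z) mm, standing out 20 mm in front of the panel, centred 120 mm to either side of its middle; the 190 mm between them is open for the wedge, and bare bench. Origin: on the bench, midway between them, 20 mm behind the panel's front edge. Axes as the stand's.
- stand: Varnishing stand of pale wood fixed on the bench: rear bearer 18 mm high, back fence 42 mm high, low side rails 10 mm high (20 mm wide, centred 135 mm to either side). Origin: on the bench under the panel's centre; x from front to back along the panel's x.
- wedge: Loose green plastic levelling wedge, flat on the bench, 180 (x) x 36 (y) mm, 0.13 kg. Origin: centre of its underside; x points to the thin tip, 90 mm ahead. The ramp rises 1 in 5 over 140 mm, from 5 mm at the tip to 33 mm; behind it the orange grip block, 40 (x) x 36 (y) x 50 (z) mm. A white line crosses the ramp 95 mm behind the tip, where it is 24 mm high. Pushing it in takes under 15 N.
- wedge_grip (a point): Point inside the orange grip block, on its middle, 28 mm above the wedge's underside, 160 mm behind the tip; axes as the wedge's. The block can be gripped from above across its 36 mm width (fingers closing along the wedge's y).
- wedge_tip (a point): Middle of the wedge's thin tip, at its underside; axes as the wedge's. The ramp meets the panel when the tip is 65 mm past the panel's front edge; every further 5 mm lifts the edge by 1 mm.
- sanding_block: Cork sanding block, 110 x 60 x 33 mm. Origin: centre of its underside. To be left alone.
- varnish_tin: Varnish tin with a blue label, diameter 80, 110 mm tall. Origin: centre of its underside. To be left alone.
- pot_large: White mixing cup, diameter 96, 75 mm tall. Origin: centre of its underside. To be left alone.
- pot_mid: Blue mixing cup, diameter 76, 62 mm tall. Origin: centre of its underside. To be left alone.
- pot_small: Yellow mixing cup, diameter 58, 50 mm tall. Origin: centre of its underside. To be left alone.
- tape_roll: Roll of blue masking tape lying flat, diameter 100, 24 mm tall. Origin: centre of its underside. To be left alone.
- brush: Varnish brush with a wooden handle, 170 mm long, lying flat. To be left alone.
There are look-alikes about, which are no part of the job. Of the things like the wedge, leave any that is yellow; of the rest the smaller one is meant.

How it is judged (in metres and radians):
On the way:
1. the wedge's tip is at least 15 mm under the middle of the panel's front edge while the panel still rests on its front blocks (x of wedge_tip in the frame of panel above -0.095 m and z of wedge_tip in the frame of panel below 0 m and height (world z) of panel_front below 0.0195 m and contact force between panel and front_blocks above 0.5 N and y of wedge_tip in the frame of panel between -0.045 and 0.045 m), for 0.05 s.
At the end, for the whole second after the job is handed in: Front edge lifted 3 to 9 mm off both blocks by the wedge, which lies flat (within 6 mm of the bench), within 14 degrees of straight in, tip within 45 mm of the panel's middle line; panel in place (12 mm, 0.1 rad), all at rest; fingers press the wedge (over 1 N), robot off the panel (height (world z) of panel_front between 0.021 and 0.027 m and contact force between panel and front_blocks below 0.1 N and contact force between wedge and panel above 0.8 N and contact force between the fingers and wedge above 1 N and contact force between each of the arm, the fingers and panel below 0.1 N and x of wedge_tip in the frame of panel above -0.06 m and angle between each of wedge, panel's own z axis and vertical below 0.08 rad and height (world z) of wedge below 0.006 m and horizontal distance between panel and stand below 0.012 m and angle between the x axis of panel and the x axis of stand, either way round below 0.1 rad and linear speed of each of panel, wedge below 0.02 m/s and y of wedge_tip in the frame of panel between -0.045 and 0.045 m and angle between the x axis of wedge and the x axis of panel, either way round below 0.25 rad); the arm keeps its last pose, push and grip.
It fails at once if the robot touches the wet panel (over 0.5 N) (contact force between any of the arm, the fingers and panel above 0.5 N).
It fails at once if the panel is knocked out of its place (by more than 25 mm) (distance of panel from where it was at the start of the episode above 0.025 m).
It fails at once if another thing on the bench is moved by more than 30 mm (distance of any of sanding_block, varnish_tin, pot_large, pot_mid, pot_small, tape_roll, brush from where it was at the start of the episode above 0.03 m).
It also fails if it takes over 48 s, if anything falls off the work surface, if the arm or the gripper's body presses on something with over 40 N, if the wrist force passes 120 N, or if a joint passes its speed limit or range.

### The arm

A 7-joint arm with a two-finger parallel gripper is mounted at the origin on the work surface. World frame = base frame: x ahead of the robot, y to its left, z up, the work surface at z = 0. Lengths are in m, angles in degrees, forces in N, time in s.
With the tool pointing down it reaches from about 0.35 to 0.9 m from the base axis. Payload 7.2 kg.
Tool frame: the origin (TCP) lies on the mounting face of the last link; the fingertips stand 173 mm ahead of it and the grasp point (between the pads) lies 155 mm ahead of it; z points along the fingers, y is the line along which they close (so a half turn about z gives the same grasp; the last joint's range is limited). The gripper opens to 85 mm and grips with 20 to 120 N. Pads are 22 mm wide; open, the fingers measure 114 mm over their backs; the gripper's body (76 mm by 85 mm) begins 54 mm behind the grasp point. The pads swing forward as they close: fully open they stand 13 mm farther back than shut.
Start: joints at [71.264, 23.554, -0.728, 91.456, 0.321, 64.991, -4.71], TCP at [0.16, -0.604, 0.405] pointing down, gripper open.
Joint ranges: [-169.25, 169.25], [-16.82, 113.86], [-84.01, 82.57], [7.8, 145.47], [-59.2, 239.2], [7.22, 106.19], [-163.78, 163.78]. Speed limits (degrees/s): [136.94, 136.94, 172.46, 172.46, 180, 180, 180].

### API

Orientations are given as [roll, pitch, yaw] about the fixed x, y, z axes, in that order (R = Rz(yaw) Ry(pitch) Rx(roll)).
In Python, from workcell import bot gives the robot as it stands.
- The arm moves only by the tool send_rows, never from a script. Its argument "commands" is a list of rows, each an object with "hand": the closure, from -1 (fully open) to 1 (shut); "travel": the shift along the tool's x, y, z normalised to -1 to 1, where 1 is 50 cm, a list of three; "twist": the turn about the tool's z normalised to -1 to 1, where 1 is 90 degrees. A call has 1 to 5 rows; each row shifts and turns the commanded pose from where the row before left it, along the tool's axes as they then stand; what a row does not reach is not made up. A row lasts 1/12 s, in which the tool goes at most 41.7 mm and 7.16 degrees, less where a joint would pass 70% of its speed; a pose out of reach is approached as far as the arm can. A call with a number of a shift or a turn outside -1 to 1 is refused whole. A call with a gripper value outside its range is refused whole. The fingers move at their own pace and stop on an object; "force" is the grip in N (left out, the last holds). Time passes only in rows, so rows that do not move let the fingers close. It gives the time, the measured TCP pose, the force, the opening and the grip force at its end, in the units of the state.
- bot.read_state(): the state, without advancing time (a new reading comes with each control period).
- bot.grab_frame(name): name is "scene" or "top" or "wrist"; returns the picture (420x560x3 uint8, blue, green, red); there is no depth.
- bot.get_calibration(name): a dict with "mtx" (3x3 intrinsics, pixels), "dist_coeffs" ([k1, k2, p1, p2, k3] as OpenCV has them; the pictures are not rectified), "R" (3x3) and "t" (3): a world point X has camera coordinates R X + t; the wrist camera has in their place "tool_from_camera" (4x4, takes a point from camera to tool coordinates, whose origin is the TCP and whose axes are the flange's). Camera axes: x right, y down, z forward; pixel columns grow to the right and rows downward; lengths in m; the calibration is good to about 2 mm. A picture is of the moment at which its call begins: read the wrist's pose just before it. get_calibration takes no time and is no camera call.
- bot.job_done(): hands the job in; it is judged then, once.
The state is a dict: "time_s": time; "joints": joint angles; "joint_velocities": joint speeds; "joint_torque": joint torques, N m; "ee_pos": TCP position; "tool_rot": TCP orientation; "wrist_force": force on the tool from outside, world axes, zero at the start; "wrist_torque": the same for the moment, N m; "gripper_width": finger opening in m; "grip_force": force on a finger pad.
Only numpy, scipy, OpenCV 4.12 (cv2) and the standard library are available. Lean on these libraries where they do the work, as an engineer would, in place of code of your own. Each camera call takes 0.05 s, during which the arm holds its last target. There are 200 camera calls.

## Working session

There is one attempt and no reset: what is moved stays moved. The work goes in short steps, Python scripts to look and compute and a tool call to move; the robot and the scene stay as the last step left them, time stands still between calls to the robot, and variables do not carry over. Pictures are saved under pics/ and viewed, at most 10 in all, crops included, and the job is handed in when it is done.

Besides the shell and the picture viewer there is one more tool, called as name(argument=value, ...) on one line, values as JSON. send_rows: Moves the arm, as the interface text tells. Its arguments: {"type":"object","properties":{"commands":{"type":"array","items":{"type":"object","properties":{"hand":{"type":"number"},"travel":{"type":"array","items":{"type":"number","minimum":-1,"maximum":1}},"twist":{"type":"number","minimum":-1,"maximum":1}}}},"force":{"type":"number"}},"required":["commands"]}

```bash
mkdir -p pics
python3 - <<'E'
from workcell import bot
import cv2
for n in("scene","top"):
    cv2.imwrite(f"pics/{n}1.png",bot.grab_frame(n))
    c=bot.get_calibration(n);print(n,c)
print(bot.get_calibration("wrist"));s=bot.read_state();print(s)
E
```

```text
scene {'mtx': array([[501.52237963,   0.        , 281.3074612 ],
       [  0.        , 501.52237963, 208.70736447],
       [  0.        ,   0.        ,   1.        ]]), 'dist_coeffs': array([-0.0865339,  0.       ,  0.       ,  0.       ,  0.       ]), 'R': array([[ 0.89802831,  0.43990566, -0.00530687],
       [ 0.23728041, -0.49447423, -0.83617776],
       [-0.37046344,  0.74965208, -0.54843285]]), 't': array([-0.4665394 , -0.06200345,  1.54102679])}
top {'mtx': array([[379.38072476,   0.        , 277.907785  ],
       [  0.        , 379.38072476, 206.99386704],
       [  0.        ,   0.        ,   1.        ]]), 'dist_coeffs': array([-0.06134616,  0.        ,  0.        ,  0.        ,  0.        ]), 'R': array([[-0.00766336, -0.99951674, -0.03012578],
       [-0.9983241 ,  0.00937541, -0.05710591],
       [ 0.05736075,  0.02963767, -0.9979135 ]]), 't': array([0.02003612, 0.52939337, 1.09629672])}
{'mtx': array([[349.1425943 ,   0.        , 273.56404361],
       [  0.        , 349.1425943 , 202.08423485],
       [  0.        ,   0.        ,   1.        ]]), 'dist_coeffs': array([-
[... 452 characters left out ...]
: array([71.26428343, 23.59779908, -0.72972325, 91.49672195,  0.3202281 ,
       64.99051956, -4.70966175]), 'joint_velocities': array([-0.02577102, -0.16222106, -0.00283306, -0.1652255 ,  0.00148961,
       -0.01443996, -0.02547592]), 'joint_torque': array([ 3.90690635e-03, -6.01829267e+01,  6.84902295e-01, -3.00094020e+01,
        1.41159457e-02,  6.50087706e-03,  3.25677934e-05]), 'ee_pos': array([ 0.15990114, -0.60401722,  0.40392921]), 'tool_rot': array([-1.79917120e+02,  4.71538403e-03,  1.48305716e+01]), 'wrist_force': array([-0.25621128, -0.61620505,  0.33214732]), 'wrist_torque': array([-0.0188781 ,  0.01666626,  0.04438534]), 'grip_force': 0.0, 'gripper_width': 0.08542171764814542}
```

View pics/top1.png

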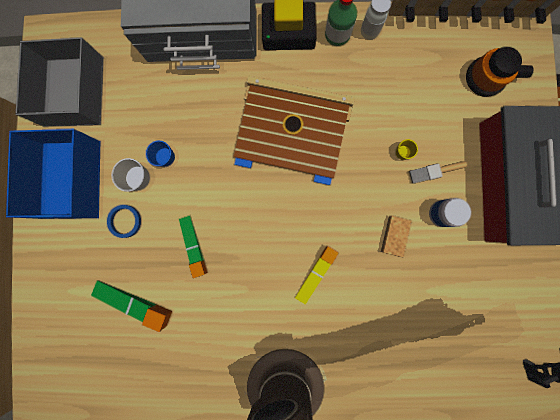

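View pics/scene1.png

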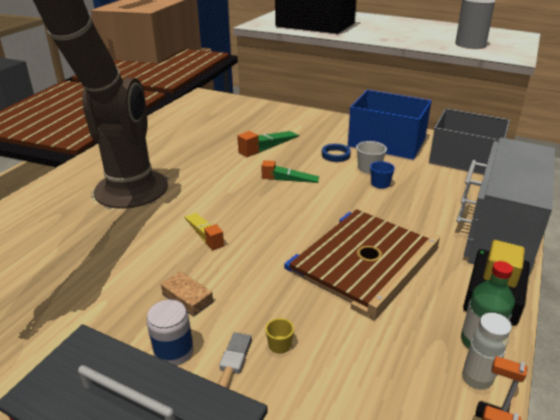

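Candidates for the wedge are the small green one at (193,247), the large green one at (131,305) and the yellow one at (317,275), all in the top view. By the description I choose the small green one. The panel is at (293,130), with its front blocks at (243,163) and (322,181).

```bash
cat > h.py <<'E'
import numpy as np,cv2
from workcell import bot
def ray(n,px,st=None):
    c=bot.get_calibration(n)
    p=cv2.undistortPoints(np.array(px,float).reshape(-1,1,2),c["mtx"],c["dist_coeffs"]).reshape(-1,2)
    d=np.c_[p,np.ones(len(p))]
    if n=="wrist":
        from scipy.spatial.transform import Rotation as Ro
        T=c["tool_from_camera"];R=Ro.from_euler("xyz",st["tool_rot"],degrees=True).as_matrix()
        return R@T[:3,3]+st["ee_pos"],d@(R@T[:3,:3]).T
    return -c["R"].T@c["t"],d@c["R"]
def at(n,px,z,st=None):
    o,d=ray(n,px,st); return o+d*((np.asarray(z)-o[2])/d[:,2])[:,None]
E
python3 - <<'E'
import cv2,numpy as np
im=cv2.imread("pics/top1.png")
a=cv2.resize(im[205:285,165:225],None,fx=7,fy=7,interpolation=cv2.INTER_CUBIC)
b=cv2.resize(im[75:195,225:365],None,fx=3.5,fy=3.5,interpolation=cv2.INTER_CUBIC)[:,:380*0+490]
b=cv2.resize(b,(380,326));o=np.zeros((560,800,3),np.uint8);o[:,:420]=a;o[:326,420:]=b
cv2.imwrite("pics/crop1.png",o)
E
```

```text
(no output)
```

View pics/crop1.png

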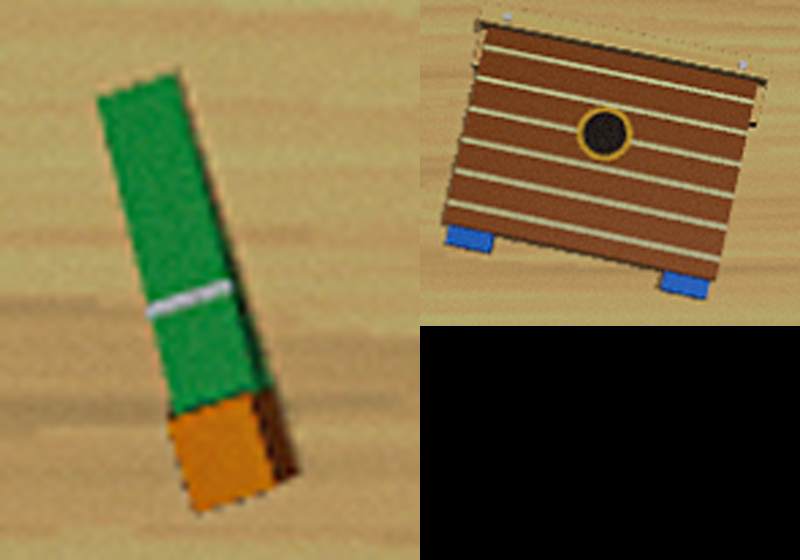

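Run:
```python
from h import *
w=np.array([[98,98],[178,70],[170,417],[250,393],[275,483],[196,513]])/7+[165,205]
W=at("top",w,[.005,.005,.05,.05,.05,.05]);print(W.round(4))
tip=W[:2].mean(0);g=W[2:].mean(0);d=(tip-g)[:2];print("tip",tip,"grip",g,np.hypot(*d),"yaw",np.degrees(np.arctan2(d[1],d[0])))
k=380/140;p=(np.array([[443,223],[715,279],[758,85],[485,27]])-[420,0])/k+[225,75]
P=at("top",p,[.032]*4);print(P.round(4))
f=P[:2].mean(0);b=P[2:].mean(0);d=(b-f)[:2];e=(P[0]-P[1])[:2]
print("front",f,np.hypot(*d),np.degrees(np.arctan2(d[1],d[0])),np.hypot(*e),np.degrees(np.arctan2(-e[0],e[1])))
```

```text
[[0.497  0.3118 0.005 ]
 [0.5087 0.2772 0.005 ]
 [0.3657 0.2683 0.05  ]
 [0.3754 0.2353 0.05  ]
 [0.339  0.2251 0.05  ]
 [0.3268 0.2575 0.05  ]]
tip [0.50282085 0.29454528 0.005     ] grip [0.35171365 0.24654183 0.05      ] 0.15854878799770006 yaw 17.623913089463482
[[ 0.6758  0.1439  0.032 ]
 [ 0.6117 -0.147   0.032 ]
 [ 0.8225 -0.1974  0.032 ]
 [ 0.8923  0.0982  0.032 ]]
front [ 0.64372504 -0.00152418  0.032     ] 0.21897424060133414 -12.682048533096554 0.2978588917318707 -12.435037604752083
```

send_rows(commands=[{"hand":-1,"travel":[0.056,-0.057,0],"twist":0},{"hand":-1,"travel":[0.056,-0.057,0],"twist":0},{"hand":-1,"travel":[0.056,-0.057,0],"twist":0},{"hand":-1,"travel":[0.056,-0.057,0],"twist":0},{"hand":-1,"travel":[0.056,-0.057,0],"twist":0}])

```text
time_s: 0.52
ee_pos: [0.2592, -0.4287, 0.4043]
tool_rot: [-180.0, 0.0, 14.8]
wrist_force: [1.0, 0.3, -0.1]
gripper_width: 0.0853
grip_force: 0.0
```

send_rows(commands=[{"hand":-1,"travel":[0.056,-0.057,0],"twist":0},{"hand":-1,"travel":[0.056,-0.057,0],"twist":0},{"hand":-1,"travel":[0.056,-0.057,0],"twist":0},{"hand":-1,"travel":[0.056,-0.057,0],"twist":0},{"hand":-1,"travel":[0.056,-0.057,0],"twist":0}])

```text
time_s: 0.93
ee_pos: [0.358, -0.2551, 0.4047]
tool_rot: [180.0, 0.0, 14.8]
wrist_force: [0.6, -0.3, 0.3]
gripper_width: 0.0855
grip_force: 0.0
```

send_rows(commands=[{"hand":-1,"travel":[0.056,-0.057,0],"twist":0},{"hand":-1,"travel":[0.056,-0.057,0],"twist":0},{"hand":-1,"travel":[0.056,-0.057,0],"twist":0},{"hand":-1,"travel":[0.056,-0.057,0],"twist":0},{"hand":-1,"travel":[0.056,-0.057,0],"twist":0}])

```text
time_s: 1.35
ee_pos: [0.4569, -0.0816, 0.4047]
tool_rot: [180.0, 0.0, 14.8]
wrist_force: [-0.0, -1.2, -0.2]
gripper_width: 0.0853
grip_force: 0.0
```

send_rows(commands=[{"hand":-1,"travel":[-0.0035,-0.069,0.02],"twist":-0.0031},{"hand":-1,"travel":[-0.0035,-0.069,0.02],"twist":-0.0031},{"hand":-1,"travel":[-0.0035,-0.069,0.02],"twist":-0.0031},{"hand":-1,"travel":[-0.0035,-0.069,0.02],"twist":-0.0031},{"hand":-1,"travel":[-0.0035,-0.069,0.02],"twist":-0.0031}])

```text
time_s: 1.77
ee_pos: [0.4014, 0.0819, 0.3542]
tool_rot: [180.0, 0.0, 16.2]
wrist_force: [1.2, 0.4, 0.1]
gripper_width: 0.0856
grip_force: 0.0
```

send_rows(commands=[{"hand":-1,"travel":[-0.0035,-0.069,0.02],"twist":-0.0031},{"hand":-1,"travel":[-0.0035,-0.069,0.02],"twist":-0.0031},{"hand":-1,"travel":[-0.0035,-0.069,0.02],"twist":-0.0031},{"hand":-1,"travel":[-0.0035,-0.069,0.02],"twist":-0.0031},{"hand":-1,"travel":[-0.0035,-0.069,0.02],"twist":-0.0031}])

```text
time_s: 2.18
ee_pos: [0.3433, 0.2444, 0.3042]
tool_rot: [180.0, -0.0, 17.6]
wrist_force: [0.6, -0.2, 0.7]
gripper_width: 0.0853
grip_force: 0.0
```

Run:
```python
from h import *
s=bot.read_state();print(s["ee_pos"],s["tool_rot"],s["joints"])
import pickle;pickle.dump(s,open("s1.pkl","wb"))
cv2.imwrite("pics/w1.png",bot.grab_frame("wrist"))
```

```text
[0.34326652 0.24438989 0.30419728] [ 1.79992518e+02 -6.64059528e-03  1.76056088e+01] [  -7.22041594   15.46598735  -39.70407001  122.71569512   13.69127341
   46.09039369 -127.87320461]
```

View pics/w1.png

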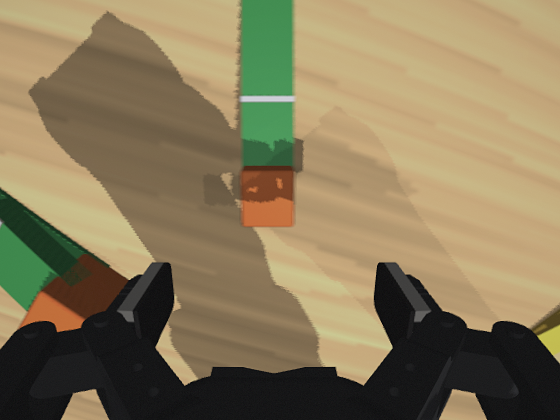

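The wrist view shows the orange grip's top face at (242–294, 170–226), with the wedge axis running vertically in the image and the white line at row 99. The large look-alike is at lower left, around (70,285).

Run:
```python
from h import *
import pickle;s=pickle.load(open("s1.pkl","rb"))
W=at("wrist",[[242,170],[293,170],[294,226],[243,226],[240.5,99],[294.5,99]],[.05]*4+[.024]*2,s)
g=W[:4].mean(0);l=W[4:].mean(0);d=(l-g)[:2];print(W.round(4),g,l,np.hypot(*d),np.degrees(np.arctan2(d[1],d[0])))
big=at("wrist",[[90,255],[135,285]],[.06,.06],s);print("big",big)
y=np.radians(s["tool_rot"][2]);e=g-s["ee_pos"];print("tool x,y",e[0]*np.cos(y)+e[1]*np.sin(y),e[0]*np.sin(y)-e[1]*np.cos(y))
```

```text
[[0.3632 0.2719 0.05  ]
 [0.3731 0.2404 0.05  ]
 [0.3366 0.2274 0.05  ]
 [0.3261 0.2605 0.05  ]
 [0.4048 0.2875 0.024 ]
 [0.416  0.2521 0.024 ]] [0.34973447 0.25005067 0.05      ] [0.41041568 0.26977221 0.024     ] 0.06380554755625294 18.00428990421636
big [[0.27717    0.3555059  0.06      ]
 [0.26425876 0.3209576  0.06      ]]
tool x,y 0.007877169636901573 -0.0034393148792906565
```

send_rows(commands=[{"hand":-1,"travel":[0.016,-0.007,0.04],"twist":-0.0044},{"hand":-1,"travel":[0,0,0.06],"twist":0},{"hand":-1,"travel":[0,0,0.06],"twist":0},{"hand":-1,"travel":[0,0,0.05],"twist":0},{"hand":-1,"travel":[0,0,0.028],"twist":0}])

```text
time_s: 2.65
ee_pos: [0.35, 0.2481, 0.1831]
tool_rot: [180.0, 0.2, 18.0]
wrist_force: [0.4, -0.1, 0.7]
gripper_width: 0.0852
grip_force: 0.0
```

send_rows(commands=[{"hand":-0.3,"travel":[0,0,0],"twist":0},{"hand":0,"travel":[0,0,0],"twist":0},{"hand":0.3,"travel":[0,0,0],"twist":0},{"hand":1,"travel":[0,0,0],"twist":0},{"hand":1,"travel":[0,0,0],"twist":0}], force=50)

```text
time_s: 3.07
ee_pos: [0.3512, 0.2492, 0.187]
tool_rot: [-180.0, -0.1, 18.0]
wrist_force: [-0.7, -0.2, 3.7]
gripper_width: 0.0353
grip_force: 50.2
```

send_rows(commands=[{"hand":1,"travel":[0,0,0],"twist":0},{"hand":1,"travel":[0,0,0],"twist":0},{"hand":1,"travel":[0,0,0],"twist":0},{"hand":1,"travel":[0,0,0],"twist":0},{"hand":1,"travel":[0,0,0],"twist":0}])

```text
time_s: 3.48
ee_pos: [0.3512, 0.2492, 0.1869]
tool_rot: [-180.0, -0.1, 18.0]
wrist_force: [-0.6, -0.6, 6.0]
gripper_width: 0.0354
grip_force: 50.6
```

send_rows(commands=[{"hand":1,"travel":[0,0,-0.01],"twist":0},{"hand":1,"travel":[0.0073,0.0568,0],"twist":0},{"hand":1,"travel":[0.0073,0.0568,0],"twist":0},{"hand":1,"travel":[0.0073,0.0568,0],"twist":0},{"hand":1,"travel":[0.0073,0.0568,0],"twist":0}])

```text
time_s: 3.9
ee_pos: [0.4002, 0.1442, 0.1914]
tool_rot: [180.0, -0.0, 18.0]
wrist_force: [1.3, 1.6, -0.7]
gripper_width: 0.0355
grip_force: 50.2
```

send_rows(commands=[{"hand":1,"travel":[0.0073,0.0568,0],"twist":0},{"hand":1,"travel":[0.0073,0.0568,0],"twist":0},{"hand":1,"travel":[0.0073,0.0568,0],"twist":0},{"hand":1,"travel":[0.0073,0.0568,0],"twist":0},{"hand":1,"travel":[0,0,0],"twist":0.01}])

```text
time_s: 4.32
ee_pos: [0.4507, 0.0363, 0.1911]
tool_rot: [179.8, -0.0, 16.7]
wrist_force: [-0.1, -0.5, -1.0]
gripper_width: 0.0354
grip_force: 50.4
```

send_rows(commands=[{"hand":1,"travel":[0,0,0],"twist":0.066},{"hand":1,"travel":[0,0,0],"twist":0.066},{"hand":1,"travel":[0,0,0],"twist":0.066},{"hand":1,"travel":[0,0,0],"twist":0.066},{"hand":1,"travel":[0,0,0],"twist":0.066}])

```text
time_s: 4.73
ee_pos: [0.4488, 0.0418, 0.1913]
tool_rot: [-180.0, -0.0, -12.9]
wrist_force: [-0.8, -0.5, -0.9]
gripper_width: 0.0356
grip_force: 50.4
```

send_rows(commands=[{"hand":1,"travel":[0,0,0],"twist":0},{"hand":1,"travel":[0,0,0],"twist":0}])

```text
time_s: 4.9
ee_pos: [0.4488, 0.0421, 0.1912]
tool_rot: [180.0, -0.0, -12.4]
wrist_force: [-0.3, 0.8, -1.5]
gripper_width: 0.0353
grip_force: 50.4
```

Run:
```python
from h import *
s=bot.read_state();print(s["ee_pos"],s["tool_rot"],s["joints"])
import pickle;pickle.dump(s,open("s2.pkl","wb"))
w=bot.grab_frame("wrist");t=bot.grab_frame("top")
cv2.imwrite("pics/t2.png",t)
cr=cv2.resize(t[110:250,200:340],(560,560),interpolation=cv2.INTER_CUBIC)
o=np.zeros((560,800,3),np.uint8);o[:,:560]=cr;o[:180,560:]=cv2.resize(w,(240,180));cv2.imwrite("pics/c2.png",o)
```

```text
[0.448778   0.04205811 0.19117991] [ 1.79994563e+02 -4.21235706e-02 -1.23990144e+01] [   7.62177445   27.55884078  -23.35669481  124.43393701   20.54619149
   31.58496179 -133.42694792]
```

View pics/c2.png

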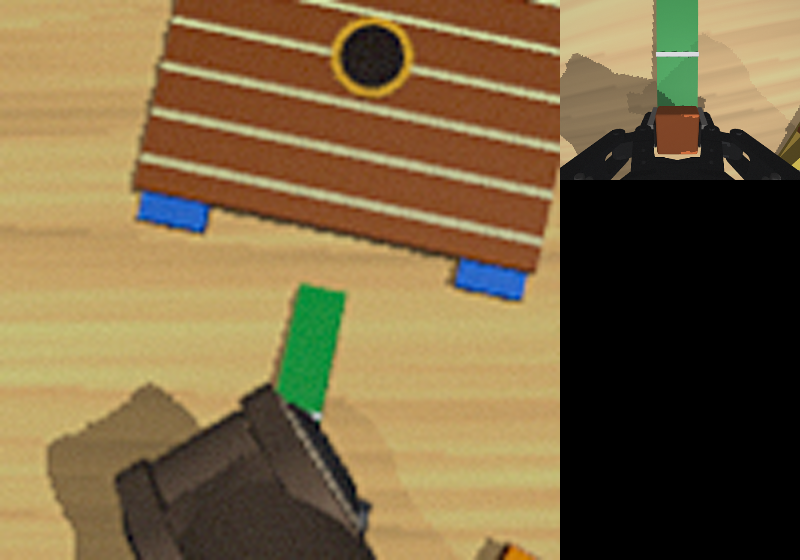

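The wedge is held straight, its tip at about (323,287) in the crop and pointing at the middle of the panel front, about (333,229).

Run:
```python
from h import *
q=np.array([[300,283],[346,291],[133,188],[533,270]])/4+[200,110]
P=at("top",q,[.011,.011,.032,.032]);tip=P[:2].mean(0);f=P[2:].mean(0)
e=(P[2]-P[3])[:2];a=np.arctan2(-e[0],e[1]);print(P.round(4),np.degrees(a),tip,f)
d=(f-tip)[:2];u=np.array([np.cos(a),np.sin(a)]);print("gap",d@u,"lat (tip must go +y_panel)",d@[-u[1],u[0]])
s=bot.read_state();dd=(tip-s["ee_pos"])[:2];print(np.hypot(*dd),np.degrees(np.arctan2(dd[1],dd[0])))
```

```text
[[ 0.6076  0.0237  0.011 ]
 [ 0.6012 -0.0103  0.011 ]
 [ 0.6763  0.1446  0.032 ]
 [ 0.6125 -0.1457  0.032 ]] -12.387909508395039 [0.60440116 0.00669217 0.011     ] [ 6.44391420e-01 -5.75423529e-04  3.20000000e-02]
gap 0.040618305456854235 lat (tip must go +y_panel) 0.0014806940912114128
0.15957173709465014 -12.77373533238869
```

send_rows(commands=[{"hand":1,"travel":[0,0,0.01],"twist":0},{"hand":1,"travel":[0.04,0,0],"twist":0},{"hand":1,"travel":[0.04,0,0],"twist":0},{"hand":1,"travel":[0.04,0,0],"twist":0},{"hand":1,"travel":[0.04,0,0],"twist":0}])

```text
time_s: 5.42
ee_pos: [0.5263, 0.0247, 0.1858]
tool_rot: [179.9, 0.2, -12.5]
wrist_force: [-8.3, 1.4, 14.1]
gripper_width: 0.0356
grip_force: 54.5
```

send_rows(commands=[{"hand":1,"travel":[0.02,0,0],"twist":0},{"hand":1,"travel":[0.02,0,0],"twist":0},{"hand":1,"travel":[0,0,0],"twist":0},{"hand":1,"travel":[0.01,0,0],"twist":0},{"hand":1,"travel":[0.01,0,0],"twist":0}], force=70)

```text
time_s: 5.83
ee_pos: [0.5545, 0.0186, 0.1859]
tool_rot: [179.9, 0.3, -12.5]
wrist_force: [-20.2, 4.8, 26.3]
gripper_width: 0.0354
grip_force: 73.0
```

send_rows(commands=[{"hand":1,"travel":[0.01,0,0],"twist":0},{"hand":1,"travel":[0.01,0,0],"twist":0},{"hand":1,"travel":[0.01,0,0],"twist":0},{"hand":1,"travel":[0,0,0],"twist":0},{"hand":1,"travel":[0,0,0],"twist":0}])

```text
time_s: 6.25
ee_pos: [0.5685, 0.0159, 0.1859]
tool_rot: [179.9, 0.3, -12.4]
wrist_force: [-14.7, 3.2, 18.2]
gripper_width: 0.0354
grip_force: 72.4
```

Run:
```python
from h import *
s=bot.read_state();print(s["ee_pos"],s["tool_rot"],s["wrist_force"],s["wrist_torque"])
d=s["ee_pos"][:2]-[.4488,.0421];print("advance",np.hypot(*d))
import pickle;pickle.dump(s,open("s3.pkl","wb"))
w=bot.grab_frame("wrist");t=bot.grab_frame("top");sc=bot.grab_frame("scene")
o=np.zeros((560,800,3),np.uint8);o[:300,:400]=cv2.resize(w,(400,300));o[:300,400:]=cv2.resize(t[110:215,210:350],(400,300),interpolation=2)
o[300:,:520]=cv2.resize(sc[200:330,240:500],(520,260),interpolation=2);cv2.imwrite("pics/c3.png",o)
```

```text
[0.56848591 0.01593511 0.1859366 ] [179.91664105   0.31996669 -12.41669091] [-14.67246213   3.15974663  18.16116537] [ 0.2711916   2.65847468 -0.00457383]
advance 0.12251252667663665
```

View pics/c3.png

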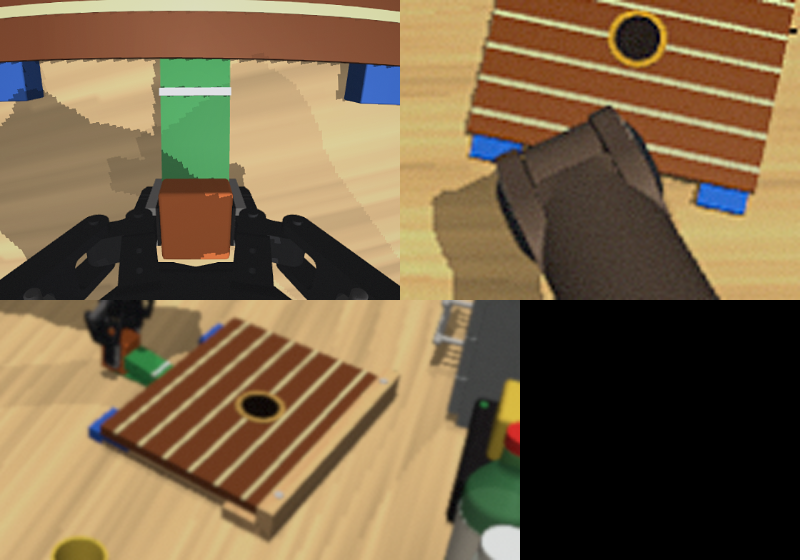

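The wrist view shows the white line at (195,91) and the panel's lower edge at (195,60), so the wedge still has to go in some way. The panel sits straight between the blocks.

Run:
```python
from h import *
import pickle;s=pickle.load(open("s3.pkl","rb"))
P=at("wrist",[[273,127.5],[273,84.5]],[.024,.0215],s);d=(P[1]-P[0])[:2];print(P,np.hypot(*d),np.degrees(np.arctan2(d[1],d[0])))
print(np.hypot(*(P[0]-s["ee_pos"])[:2]))
```

```text
[[ 0.62864781  0.00192293  0.024     ]
 [ 0.64351924 -0.00136452  0.0215    ]] 0.01523045319346063 -12.465228420664044
0.06177212378028487
```

send_rows(commands=[{"hand":1,"travel":[0.007,0,0],"twist":0},{"hand":1,"travel":[0.007,0,0],"twist":0},{"hand":1,"travel":[0.007,0,0],"twist":0},{"hand":1,"travel":[0.006,0,0],"twist":0},{"hand":1,"travel":[0,0,0],"twist":0}])

```text
time_s: 6.82
ee_pos: [0.5815, 0.0132, 0.1859]
tool_rot: [179.9, 0.4, -12.4]
wrist_force: [-15.0, 3.0, 19.8]
gripper_width: 0.035
grip_force: 72.5
```

send_rows(commands=[{"hand":1,"travel":[0,0,0],"twist":0},{"hand":1,"travel":[0,0,0],"twist":0},{"hand":1,"travel":[0,0,0],"twist":0},{"hand":1,"travel":[0,0,0],"twist":0}])

```text
time_s: 7.15
ee_pos: [0.5814, 0.0131, 0.1859]
tool_rot: [179.9, 0.3, -12.4]
wrist_force: [-16.0, 4.4, 19.1]
gripper_width: 0.0354
grip_force: 72.4
```

Run:
```python
from h import *
s=bot.read_state();print(s["ee_pos"],s["tool_rot"],s["wrist_force"],s["joint_velocities"].round(2))
d=s["ee_pos"][:2]-[.4488,.0421];print("advance",np.hypot(*d))
import pickle;pickle.dump(s,open("s4.pkl","wb"))
w=bot.grab_frame("wrist");t=bot.grab_frame("top");sc=bot.grab_frame("scene")
o=np.zeros((600,800,3),np.uint8);o[:300]=cv2.resize(w[50:200,70:470],(800,300),interpolation=2)
o[300:,:400]=cv2.resize(t[75:195,210:370],(400,300),interpolation=2)
o[300:,400:]=cv2.resize(sc[200:305,270:410],(400,300),interpolation=2);cv2.imwrite("pics/c4.png",o)
```

```text
[0.58142318 0.01312705 0.18594075] [179.91858031   0.3464519  -12.41758734] [-15.96485923   4.36436344  19.1472304 ] [-0.06  0.01  0.05 -0.    0.03 -0.09  0.02]
advance 0.13575102099696448
```

View pics/c4.png

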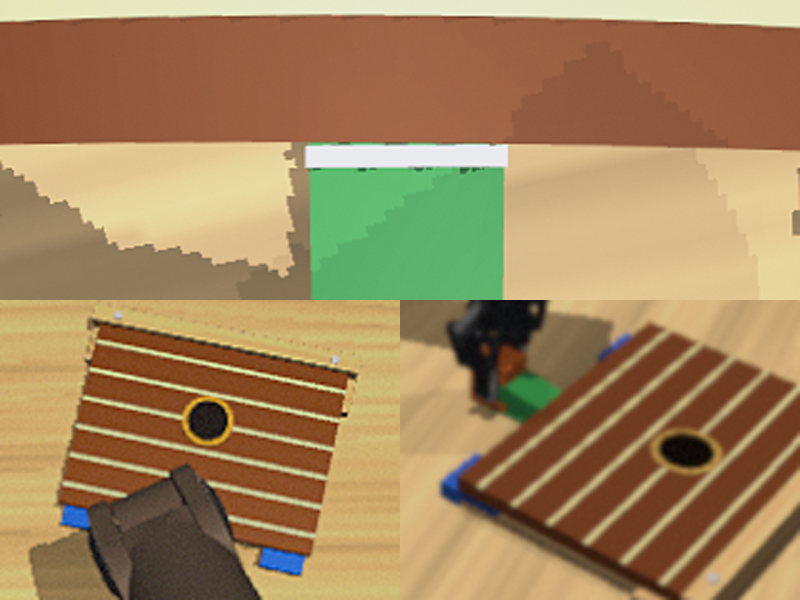

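The white line at (405,155) now lies right at the panel's edge (row 143), about 2 mm short of it. The panel is lifted, straight and in place, and everything is at rest, so I'm handing the job in.

```bash
python3 -c "
from workcell import bot
print(bot.job_done())"
```

```text
the job is handed in; nothing more can be done
None
```

I slid the small green wedge straight in under the middle of the panel's front edge, to about 2 mm short of its white line. By the 1-in-5 ramp that puts the edge roughly 5.5 mm clear of the blocks. I handed the job in with the wedge still gripped; no verdict came back.

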